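# Load the tin track, old stock first

## Robot

A 6-joint arm with a two-finger parallel gripper is mounted at the origin on the work surface. World frame = base frame: x ahead of the robot, y to its left, z up, the work surface at z = 0. Lengths are in m, angles in degrees, forces in N, time in s.
With the tool pointing down it reaches from about 0.35 to 0.875 m from the base axis. Payload 4.2 kg.
Tool frame: the origin (TCP) lies midway between the tips of the shut fingers; the grasp point (between the pads) lies 19 mm behind it; z points along the fingers, y is the line along which they close (so a half turn about z gives the same grasp; the last joint's range is limited). The gripper opens to 87 mm and grips with 3 to 60 N. Pads are 19 mm wide; open, the fingers measure 117 mm over their backs; the gripper's body (75 mm by 190 mm) begins 51 mm behind the grasp point.
Start: joints at [-50.558, 22.042, 0.453, 0, -68.411, -14.817], TCP at [0.26, -0.568, 0.193] pointing down, gripper open.
Joint ranges: [-179.83, 179.83], [-69.29, 118.12], [-61.27, 80.66], [-181.25, 117.63], [-171.15, -9.14], [-177.46, 177.46]. Speed limits (degrees/s): [159.86, 159.86, 180, 180, 180, 180].

## Interface

Orientations are given as a 3x3 rotation matrix whose columns are the frame's x, y, z axes.
In Python, from station import r, cams gives the robot as it stands.
- The arm moves only by the tool play_rows, never from a script. Its argument "commands" is text: rows parted by semicolons, each of 6 numbers parted by spaces: the shift along the world's x, y, z normalised to -1 to 1, where 1 is 30 mm, then the turn, a rotation vector about the world's x, y, z normalised to -1 to 1, where 1 is 0.15 rad. A call has 1 to 20 rows; each row shifts and turns the commanded pose from where the row before left it; what a row does not reach is not made up. A row lasts 1/10 s, in which the tool goes at most 50 mm and 8.59 degrees, less where a joint would pass 70% of its speed; a pose out of reach is approached as far as the arm can. A call with a number of a shift or a turn outside -1 to 1 is refused whole. A call with a gripper value outside its range is refused whole. "grip" is the finger opening in mm, from 0 to 87, set as the call begins (left out, the last holds). The fingers move at their own pace and stop on an object; the grip force is fixed at half the most. Time passes only in rows, so rows that do not move let the fingers close. It gives the time, the measured TCP pose, the force, the opening and the grip force at its end, in the units of the state.
- r.sense(): the state, without advancing time (a new reading comes with each control period).
- cams.capture(name): name is "side" or "top"; returns (picture, depth): 480x640x3 uint8, blue, green, red; 480x640 float32, m along the optical axis (not along the pixel's ray), 0 where there is no reading.
- cams.camera_info(name): a dict with "mtx" (3x3 intrinsics, pixels), "R" (3x3) and "t" (3): a world point X has camera coordinates R X + t. Camera axes: x right, y down, z forward; pixel columns grow to the right and rows downward; lengths in m; the calibration is good to about 2 mm. A picture is of the moment at which its call begins. camera_info takes no time and is no camera call.
- r.finish_job(): hands the job in; it is judged then, once.
The state is a dict: "time_s": time; "joints": joint angles; "joint_velocities": joint speeds; "effort": joint torques, N m; "tcp_pos": TCP position; "ee_rot": TCP orientation; "wrist_force": force on the tool from outside, world axes, zero at the start; "moment": the same for the moment, N m; "gripper_width": opening from 0.0 (shut) to 1.0 (fully open); "gripper_force": force on a finger pad.
Only numpy, scipy, OpenCV 4.12 (cv2) and the standard library are available. Lean on these libraries where they do the work, as an engineer would, in place of code of your own. Each camera call takes 0.05 s, during which the arm holds its last target. There are 200 camera calls.

## Task

Get the tin track ready for the morning: lift its stop bolt out of the notch, slide it right across the track and let it drop down into its home notch. Then take the tins from the loaf pan and lay them crosswise on the rods near the high end of the track, one at a time, so that they roll down and queue against the bolt, ready to come out with both slim old-pack tins before the wide new one. Lay the tins on the rods rather than dropping them, and leave the other things on the bench where they are.

Things in the scene. Friction and masses are not known exactly. Their poses are not given: they have to be found in the camera images.
- track: Fixed chrome rod gravity track for tins, an open cage 360 long, 140 wide, up to 150 mm high, open from above. Origin: on the bench under its middle. Its x axis runs level along the track, pointing uphill; y across it, to the left looking uphill; z up. It falls 9.5 degrees towards its -x end (nearest the robot), where the rods turn up to a nose (x = -195 mm) for taking tins out.
- rods_foot (a point): Point on the track's centre line, level with the tops of its two running rods, under the stop bar: x = -90, y = 0, z = 55 mm of the track. The running rods lie at y = +-28 mm, from x = -185 to 165 mm, and rise 16.7 mm per 100 mm of x. Tins lie crosswise on them (tin axis along y), roll down by themselves and stop at the bolt if it is shot, else at the nose.
- high_end (a point): Point on the centre line level with the rod tops at the high end (x = 165, z = 98 mm of the track), closed by cross rods 10 and 50 mm above it. Side guide rods all along the track stand 10 and 50 mm above the running rods, 110 mm apart inside (116 mm for the upper ones, whose tops are 53 mm above the running rods).
- load_spot (a point): Point between the running rods, level with their tops, near the high end (x = 90, y = 0, z = 85 mm of the track): a tin laid here touches only the rods, even with two slim tins already queued at the bolt. A tin of radius r resting on the rods at this point has its centre 0.165 r downhill of it (-x of the track) and 0.986 r above it.
- bolt_stop (a point): Fixed point of the track, mid-way across it, on the uphill face of the stop bar when that is shot (x = -86, y = 0, z = 83 mm of the track): the first tin rests against the bar here. Does not move with the bolt.
- bolt_knob (a point): Centre of the black upright knob of the stop bolt, a cylinder 24 mm across and 34 mm high, 118 mm above the bench while down in a notch; on the tail of a flat bar 8 x 10 x 160 mm lying across the track. Track x = -90 mm; track y = -210 (open) to -100 mm (home). The guide under it is at most 88 mm high (strap by the rods, track y = -70: 104 mm). Moves with the bolt.
- stop_bolt (a joint): Slide of the stop bolt in m along the track's +y: 0 = drawn back (track open), 0.110 = against its end stop, bar right across the track. A foot under the knob sits in a notch at either end of a raised land 8 mm high, so it must be lifted to travel: foot down, it can move only from 0 to 0.014 (open notch) or 0.102 to 0.110 (home notch). Friction below 1 N.
- bolt_lift (a joint): How far bar and knob are lifted, in m straight up: 0 = foot down in a notch, 0.008 = foot on the land between the notches, 0.013 = the most it can be lifted. Bar and knob weigh 0.22 kg and sink by their own weight when let go.
- pan: A three-channel perforated aluminium loaf pan (fixed), 300 x 180 mm, ridges 14 mm high, used as a carrying tray. Origin: on the bench under its centre. Its channels run along its y axis, with centre lines at x = -100, 0 and +100 mm; each is a shallow V with its valley 4 mm above the bench. One tin lies in each channel, its axis along the channel.
- slim_a_centre (a point): Centre of a slim tin (old pack): plain steel tin with a paper label, 50 mm in diameter, 100 mm long, 0.17 to 0.34 kg, lying on its side. Its y axis is the tin's own axis; x and z turn as it rolls.
- slim_b_centre (a point): Centre of the other slim tin (old pack), exactly like slim_a.
- wide_centre (a point): Centre of the wide tin (new pack): looks the same but 64 mm in diameter, 100 mm long, 0.27 to 0.53 kg, lying on its side. Its y axis is the tin's own axis; x and z turn as it rolls.
- slim_a: The first slim tin as a body, origin at its centre.
- slim_b: The second slim tin as a body, origin at its centre.
- wide: The wide tin as a body, origin at its centre.
- paste_jar: Bystander: lidded jar, 58 mm in diameter, 66 mm high, standing between pan and track. Origin under its centre.
- steamer: Bystander: open round bamboo steamer basket, 202 mm in diameter, 55 mm high, left of the track. Origin under its centre.
- mixing_bowl: Bystander: steel bowl, 200 mm in diameter, 75 mm high, right of the pan. Origin under its centre.
- rolling_pin: Bystander: plain wooden rolling pin, 28 mm in diameter, 240 mm long, lying beyond the track along its y axis. Origin under its centre.
- pastry_brush: Bystander: pastry brush, 210 mm long, lying along its x axis between robot and pan, 20 mm high. Origin under its centre.
- scraper: Bystander: steel dough scraper with a white grip, 120 x 120 x 16 mm, lying flat beyond the pan. Origin under its centre.
- jug: Bystander: steel mug-shaped jug, 84 mm in diameter, 100 mm high, left of the robot. Origin under its centre.

How it is judged (in metres and radians):
On the way, in this order (a step that is already met when the one before it is completed fails the run):
1. the stop bolt is home: slid across the track and dropped into its home notch (value of joint stop_bolt above 0.1 m and value of joint bolt_lift below 0.003 m), for 0.3 s.
2. a slim tin lies against the shot bolt (all of step 1 and ((x of slim_a_centre in the frame of track between -0.07 and -0.052 m and y of slim_a_centre in the frame of track between -0.012 and 0.012 m and z of slim_a_centre in the frame of track between 0.0772 and 0.0932 m and angle between the y axis of slim_a_centre and the y axis of track, either way round below 0.15 rad) or (x of slim_b_centre in the frame of track between -0.07 and -0.052 m and y of slim_b_centre in the frame of track between -0.012 and 0.012 m and z of slim_b_centre in the frame of track between 0.0772 and 0.0932 m and angle between the y axis of slim_b_centre and the y axis of track, either way round below 0.15 rad))), for 0.2 s.
3. the second slim tin lies behind the first (all of step 1 and (((x of slim_a_centre in the frame of track between -0.07 and -0.052 m and y of slim_a_centre in the frame of track between -0.012 and 0.012 m and z of slim_a_centre in the frame of track between 0.0772 and 0.0932 m and angle between the y axis of slim_a_centre and the y axis of track, either way round below 0.15 rad) and (x of slim_b_centre in the frame of track between -0.0207 and -0.0027 m and y of slim_b_centre in the frame of track between -0.012 and 0.012 m and z of slim_b_centre in the frame of track between 0.0855 and 0.1015 m and angle between the y axis of slim_b_centre and the y axis of track, either way round below 0.15 rad)) or ((x of slim_b_centre in the frame of track between -0.07 and -0.052 m and y of slim_b_centre in the frame of track between -0.012 and 0.012 m and z of slim_b_centre in the frame of track between 0.0772 and 0.0932 m and angle between the y axis of slim_b_centre and the y axis of track, either way round below 0.15 rad) and (x of slim_a_centre in the frame of track between -0.0207 and -0.0027 m and y of slim_a_centre in the frame of track between -0.012 and 0.012 m and z of slim_a_centre in the frame of track between 0.0855 and 0.1015 m and angle between the y axis of slim_a_centre and the y axis of track, either way round below 0.15 rad)))), for 0.2 s.
At the end, for the whole second after the job is handed in: Bolt home (slid over 100 of 110 mm, foot down within 3 mm); queue at rest: a slim tin against the bolt, the other slim behind it, the wide tin third, each within 9 mm along, 12 mm across, 8 mm in height, square to the track within 0.15 rad; bystanders moved under 40 mm (all of step 3 and x of wide_centre in the frame of track between 0.0339 and 0.0519 m and y of wide_centre in the frame of track between -0.012 and 0.012 m and z of wide_centre in the frame of track between 0.1017 and 0.1177 m and angle between the y axis of wide_centre and the y axis of track, either way round below 0.15 rad and linear speed of each of slim_a, slim_b, wide below 0.02 m/s); the robot touches nothing.
It fails at once if another thing on the bench is pushed out of its place (more than 40 mm) (distance of any of paste_jar, steamer, mixing_bowl, rolling_pin, pastry_brush, scraper, jug from where it was at the start of the episode above 0.04 m).
It fails at once if a tin is let fall from well above the rods (it is in the air, touching nothing, with its centre over 145 mm, the wide one over 150 mm, above the bench) ((contact force between slim_a and anything else below 0.01 N and height (world z) of slim_a_centre above 0.145 m) or (contact force between slim_b and anything else below 0.01 N and height (world z) of slim_b_centre above 0.145 m) or (contact force between wide and anything else below 0.01 N and height (world z) of wide_centre above 0.15 m)).
It also fails if it takes over 72 s, if anything falls off the work surface, if the arm or the gripper's body presses on something with over 40 N, if the wrist force passes 120 N, or if a joint passes its speed limit or range.

## Working session

There is one attempt and no reset: what is moved stays moved. The work goes in short steps, Python scripts to look and compute and a tool call to move; the robot and the scene stay as the last step left them, time stands still between calls to the robot, and variables do not carry over. Pictures are saved under pics/ and viewed, at most 10 in all, crops included, and the job is handed in when it is done.

Besides the shell and the picture viewer there is one more tool, called after "Call:" as a command line: name --argument value ..., lists and objects as JSON in quotes. play_rows: Moves the arm, as the interface text tells. Scaled input: -1 to 1 covers 30 mm each way for a shift and 0.15 rad each way for a turn. Its arguments: {"type":"object","properties":{"commands":{"type":"string"},"grip":{"type":"number"}},"required":["commands"]}

```bash
mkdir -p pics; ls; python3 - <<'E'
from station import r,cams
import cv2,numpy as np
for n in("top","side"):
    im,d=cams.capture(n); cv2.imwrite(f"pics/{n}0.png",im); np.save(f"pics/{n}0.npy",d)
    ci=cams.camera_info(n); print(n,ci["mtx"].tolist(),np.round(ci["R"],3).tolist(),np.round(ci["t"],3).tolist(),(d>0).mean())
s=r.sense();print(s["tcp_pos"],s["ee_rot"],s["time_s"])
E
```

```text
pics
top [[550.0862830966638, 0.0, 320.38611531741714], [0.0, 550.0862830966638, 238.31618788603438], [0.0, 0.0, 1.0]] [[-0.031, -0.999, 0.005], [-0.976, 0.03, -0.216], [0.216, -0.012, -0.976]] [-0.019, 0.553, 1.404] 0.9959895833333333
side [[551.6517634731356, 0.0, 316.4377935024134], [0.0, 551.6517634731356, 238.03824614969173], [0.0, 0.0, 1.0]] [[-0.817, -0.577, 0.006], [-0.392, 0.548, -0.738], [0.423, -0.606, -0.674]] [0.402, 0.285, 1.267] 0.9958756510416666
[ 0.26019417 -0.56760312  0.19228032] [[-9.09133951e-01 -4.16502880e-01 -8.99823246e-04]
 [-4.16503843e-01  9.09132263e-01  1.75435547e-03]
 [ 8.73642371e-05  1.96972396e-03 -9.99998056e-01]] 0.1
```

View pics/top0.png

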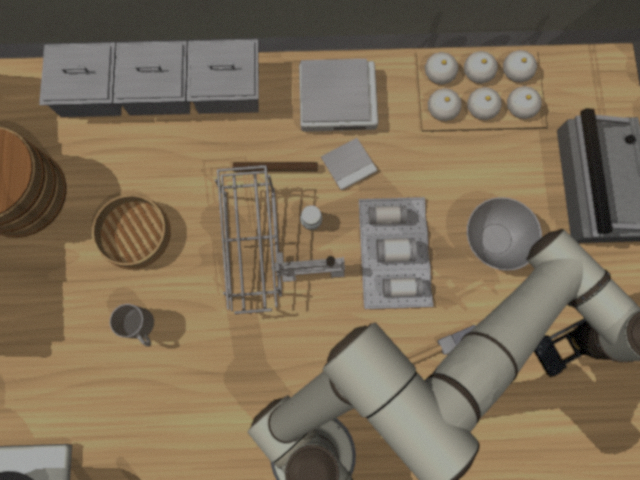

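View pics/side0.png

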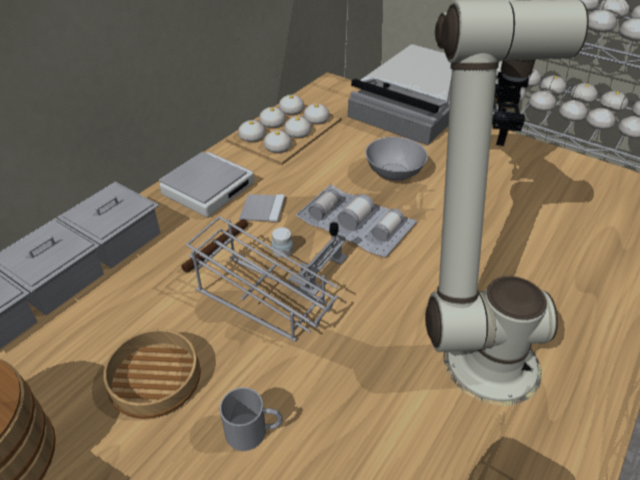

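The top view shows the track at about (250,240), the knob at (330,261), and the pan at (397,253). The wide tin is in the middle channel at (397,250), with slim tins at (388,214) and (404,288). Next I'll crop for detail.

```bash
cat > h.py <<'E'
import numpy as np,cv2
from station import r,cams
def ray(n,u,v):
    c=cams.camera_info(n);R=np.array(c["R"]);t=np.array(c["t"]).ravel()
    d=R.T@np.linalg.solve(np.array(c["mtx"]),[u,v,1.]);return -R.T@t,d
def onz(n,u,v,z):
    o,d=ray(n,u,v);return o+d*(z-o[2])/d[2]
def two(p,q):
    (o,d),(e,f)=ray("top",*p),ray("side",*q)
    s=np.linalg.lstsq(np.c_[d,-f],e-o,rcond=None)[0];a,b=o+d*s[0],e+f*s[1];return (a+b)/2,np.linalg.norm(a-b)
def cloud(n,D):
    c=cams.camera_info(n);R=np.array(c["R"]);t=np.array(c["t"]).ravel()
    v,u=np.mgrid[:480,:640];P=np.stack([u,v,np.ones_like(u)],-1)@np.linalg.inv(c["mtx"]).T*D[...,None]
    return (P-t)@R
E
python3 - <<'E'
from h import *
a=cv2.imread("pics/top0.png")[150:325,205:445];cv2.imwrite("pics/top0c.png",cv2.resize(a,None,fx=3.3,fy=3.3,interpolation=cv2.INTER_CUBIC))
b=cv2.imread("pics/side0.png")[175:345,180:420];cv2.imwrite("pics/side0c.png",cv2.resize(b,None,fx=3.3,fy=3.3,interpolation=cv2.INTER_CUBIC))
for n in("top","side"):
    im=cv2.imread(f"pics/{n}0.png").astype(int);W=cloud(n,np.load(f"pics/{n}0.npy"))
    # bench check
    print(n,"bench z",[np.round(W[v,u],3) for u,v in ([(180,320),(300,340)] if n=="top" else [(400,300),(230,360)])])
    # tins: points on z 30..80 mm in pan region
    box=(W[...,0]>.35)&(W[...,0]<.75)&(W[...,1]>-.32)&(W[...,1]<-.06)&(W[...,2]>.028)&(W[...,2]<.085)
    k,l,s,c=cv2.connectedComponentsWithStats(box.astype(np.uint8))
    for i in range(1,k):
        if s[i,4]<60: continue
        P=W[l==i];print(n,s[i],"mean",P.mean(0).round(4),"p2",np.percentile(P,2,0).round(4),"p98",np.percentile(P,98,0).round(4))
    kn=(W[...,2]>.1)&(W[...,2]<.145)&(im.sum(-1)<120)&(W[...,0]<.75)&(W[...,0]>.3)&(abs(W[...,1]+.04)<.12)
    P=W[kn];print("knob",kn.sum(),np.median(P,0).round(4),np.argwhere(kn).mean(0)[::-1].round(1),P[P[:,2]>P[:,2].max()-.006].mean(0).round(4),P[:,2].max())
E
```

```text
top bench z [array([0.352, 0.346, 0.001]), array([0.29 , 0.026, 0.001])]
top [369 206  38  19 635] mean [ 0.6149 -0.222   0.0477] p2 [ 0.5952 -0.2703  0.0312] p98 [ 0.64   -0.1729  0.0575]
top [377 238  40  25 891] mean [ 0.5148 -0.2375  0.0597] p2 [ 0.4885 -0.2866  0.0364] p98 [ 0.5465 -0.1897  0.0722]
top [331 257  14  15 150] mean [ 0.4787 -0.0812  0.0631] p2 [ 0.4636 -0.0956  0.0564] p98 [ 0.4974 -0.0618  0.0742]
top [383 278  40  19 695] mean [ 0.4171 -0.2498  0.0476] p2 [ 0.3955 -0.2982  0.0318] p98 [ 0.4415 -0.2018  0.058 ]
knob 6 [ 0.4779 -0.0591  0.134 ] [330.3 260.7] [ 0.4768 -0.0583  0.135 ] 0.13800583215950354
side bench z [array([ 0.263, -0.045, -0.   ]), array([ 0.496,  0.341, -0.006])]
side [308 189  33  28 456] mean [ 0.6112 -0.214   0.0452] p2 [ 0.5935 -0.2705  0.0292] p98 [ 0.6376 -0.1693  0.056 ]
side [338 195  37  33 692] mean [ 0.5098 -0.2262  0.055 ] p2 [ 0.4868 -0.2854  0.0304] p98 [ 0.5442 -0.1854  0.0695]
side [372 209  32  30 497] mean [ 0.4127 -0.2411  0.0455] p2 [ 0.3946 -0.2975  0.0287] p98 [ 0.438  -0.1973  0.056 ]
side [335 234  11  20 125] mean [ 0.473  -0.0805  0.0603] p2 [ 0.462  -0.0951  0.0284] p98 [ 0.4893 -0.0606  0.0779]
knob 86 [ 0.4758 -0.051   0.129 ] [333.5 228.8] [ 0.4773 -0.055   0.135 ] 0.13850185078777383
```

View pics/top0c.png

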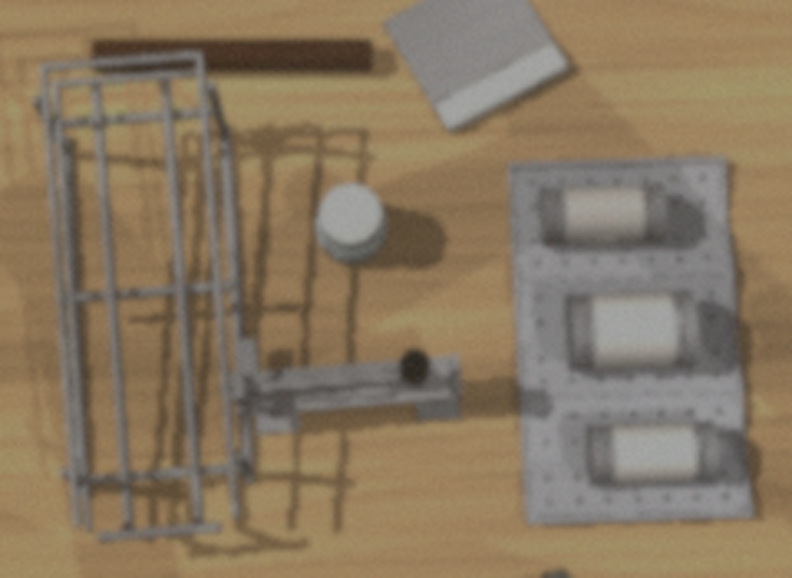

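View pics/side0c.png

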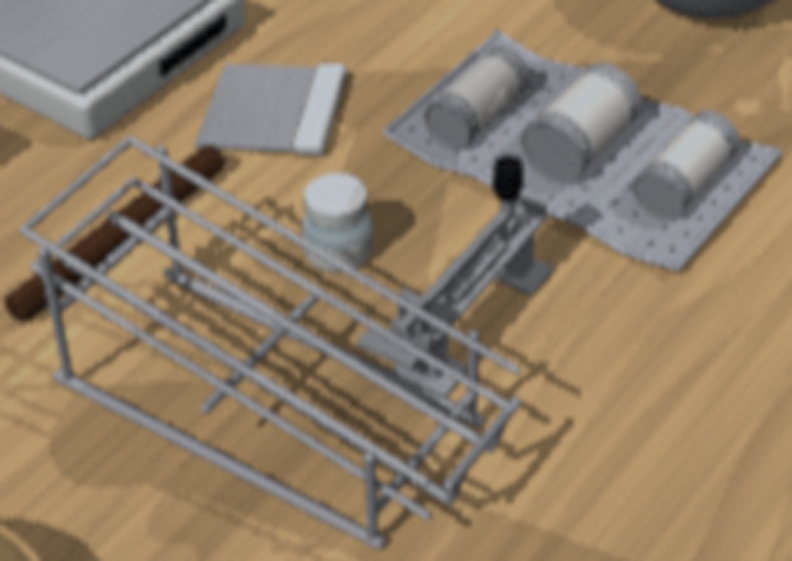

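The top crop shows the running rods at about x=97→127 and 163→197. The side crop shows the bolt drawn back, with its knob at (507,177). Now I'll fit the track pose from the running rods and the knob, and the tins from the depth points.

```bash
python3 - <<'E'
from h import *
from scipy.optimize import least_squares
im={n:cv2.imread(f"pics/{n}0.png") for n in("top","side")}
def knob(n,c):
    m=(im[n].max(-1)<60).astype(np.uint8);k,l,s,ce=cv2.connectedComponentsWithStats(m)
    i=min((i for i in range(1,k) if s[i,4]>15),key=lambda i:np.hypot(*(ce[i]-c)));print(n,s[i],ce[i].round(1));return ce[i]
K,e=two(knob("top",(330,261)),knob("side",(333.6,229)));print("knob",K.round(4),e)
hsv=cv2.cvtColor(im["top"],cv2.COLOR_BGR2HSV).astype(float)
pts=[]
for y,(a,b) in {28:((234.4,175.8),(243.5,309)),-28:((254.4,174.2),(264.7,309))}.items():
    for v in range(188,302,2):
        if 234<v<244 or 288<v<297: continue
        u0=a[0]+(b[0]-a[0])*(v-a[1])/(b[1]-a[1]);us=np.arange(int(round(u0))-3,int(round(u0))+4)
        w=np.clip(hsv[v,us,1].max()-hsv[v,us,1]-15,0,None)**2
        if w.sum()>300: pts.append((y,v,(w*us).sum()/w.sum()))
pts=np.array(pts)
O=[ray("top",u,v) for _,v,u in pts]
def res(p,full=0):
    x,y,th=p;c,s=np.cos(th),np.sin(th);X=np.array([c,s,0]);Y=np.array([-s,c,0]);o0=np.array([x,y,0])
    N=np.array([-.167*c,-.167*s,1.]);out=[]
    for (yy,_,_),(o,d) in zip(pts,O):
        # plane through rod centre line: z=.068+.167*tx
        k=(.0667-N@(o-o0))/(N@d);out.append((o+k*d-o0)@Y-yy/1000)
    kx,ky=(K-o0)@X,(K-o0)@Y
    return np.array(out+[3*(kx+.09)]) if not full else (np.array(out),kx,ky)
f=least_squares(res,[.55,.13,.05],loss="soft_l1",f_scale=.003);o,kx,ky=res(f.x,1)
print(len(pts),"track",f.x.round(4),np.degrees(f.x[2]),"rms",o.std(),o[pts[:,0]>0].mean(),o[pts[:,0]<0].mean(),"knob tx,ty",kx,ky)
# high-end check
c,s=np.cos(f.x[2]),np.sin(f.x[2])
for nm,t in {"hiL":(.165,.058,.148),"hiR":(.165,-.058,.148),"noseC":(-.195,0,.05),"load":(.09,0,.085),"boltstop":(-.086,0,.083)}.items():
    w=np.array([f.x[0]+c*t[0]-s*t[1],f.x[1]+s*t[0]+c*t[1],t[2]]);row=[nm,w.round(4)]
    for n in("top","side"):
        ci=cams.camera_info(n);q=np.array(ci["mtx"])@(np.array(ci["R"])@w+np.array(ci["t"]).ravel());row.append((q[:2]/q[2]).round(1))
    print(*row)
# tins: label masks + depth top line
for n in("top","side"):
    W=cloud(n,np.load(f"pics/{n}0.npy"))
    for nm,cx,cy,rad in(("far",.615,-.22,.025),("mid",.515,-.2375,.032),("near",.417,-.25,.025)):
        m=(abs(W[...,0]-cx)<.05)&(abs(W[...,1]-cy)<.075)&(W[...,2]>.03)&(W[...,2]<.08);P=W[m]
        rc=cv2.minAreaRect(P[:,:2].astype(np.float32));
        g=least_squares(lambda p:np.hypot((P[:,0]-p[0]-p[1]*(P[:,1]-cy)),P[:,2]-p[2])-rad,[cx,0,rad+.005],loss="soft_l1",f_scale=.003).x
        ys=np.percentile(P[:,1],[1,99]);print(n,nm,"axis x at cy",g[0].round(4),"dx/dy",g[1].round(3),"z",g[2].round(4),"y",ys.round(4),ys.mean().round(4),"rect",np.round(rc[0],4))
E
```

```text
top [327 257   7   9  51] [330.1 261.1]
side [330 223   8  13  95] [333.5 228.8]
knob [ 0.4793 -0.0583  0.1205] 0.0005702571985782613
98 track [0.5583 0.1534 0.0528] 3.025924020372199 rms 0.00024837144937389736 3.741114670214783e-05 -3.745407837322972e-05 knob tx,ty -0.0899986412562548 -0.20724098296353624
hiL [0.72  0.22  0.148] [218.6 170.1] [187.6 243.9]
hiR [0.7261 0.1042 0.148 ] [263.8 166.6] [218.4 217.8]
noseC [0.3636 0.1431 0.05  ] [253.7 311.9] [325.9 316.2]
load [0.6482 0.1582 0.085 ] [245.9 203.1] [229.6 259.9]
boltstop [0.4724 0.1489 0.083 ] [249.8 268.6] [287.3 288.3]
top far axis x at cy 0.6193 dx/dy -0.004 z 0.0279 y [-0.2708 -0.1724] -0.2216 rect [ 0.619  -0.2221]
top mid axis x at cy 0.5197 dx/dy 0.001 z 0.0351 y [-0.2878 -0.1892] -0.2385 rect [ 0.5191 -0.2386]
top near axis x at cy 0.4195 dx/dy 0.005 z 0.0277 y [-0.2996 -0.2014] -0.2505 rect [ 0.419  -0.2501]
side far axis x at cy 0.6188 dx/dy -0.012 z 0.0273 y [-0.2717 -0.1688] -0.2203 rect [ 0.6169 -0.2212]
side mid axis x at cy 0.519 dx/dy -0.019 z 0.0343 y [-0.2869 -0.1842] -0.2356 rect [ 0.5168 -0.2359]
side near axis x at cy 0.4191 dx/dy -0.004 z 0.0274 y [-0.2991 -0.1969] -0.248 rect [ 0.4177 -0.2481]
```

Call:
play_rows --commands "0.4 0.94 0 0 0 0.44;0.4 0.94 0 0 0 0.44;0.4 0.94 0 0 0 0.44;0.4 0.94 0 0 0 0.44;0.4 0.94 0 0 0 0.44;0.4 0.94 0 0 0 0.44;0.4 0.94 0 0 0 0.44;0.4 0.94 0 0 0 0.44;0.4 0.94 0 0 0 0.44;0.4 0.94 0 0 0 0.44;0.4 0.94 0 0 0 0.44;0.4 0.94 0 0 0 0.44;0.4 0.94 0 0 0 0.44;0.4 0.94 0 0 0 0.44;0.4 0.94 0 0 0 0.44;0.4 0.94 0 0 0 0.44;0.4 0.94 0 0 0 0.44;0.4 0.94 0 0 0 0.44;0 0 0 0 0 0;0 0 0 0 0 0" --grip 60

```text
time_s: 2.1
tcp_pos: [0.4761, -0.0601, 0.1928]
ee_rot: [[0.048, -0.999, -0.001], [-0.999, -0.048, -0.0], [0.0, 0.001, -1.0]]
wrist_force: [0.2, -0.2, 0.5]
gripper_width: 0.691
gripper_force: 0.0
```

Call:
play_rows --commands "0.1 0.07 -0.7 0 0 0.03;0 0 -0.8 0 0 0;0 0 -0.8 0 0 0;0 0 -0.6 0 0 0;0 0 0 0 0 0;0 0 0 0 0 0"

```text
time_s: 2.7
tcp_pos: [0.4794, -0.0592, 0.1066]
ee_rot: [[0.05, -0.999, -0.0], [-0.999, -0.05, -0.0], [0.0, 0.0, -1.0]]
wrist_force: [1.0, -0.4, 0.7]
gripper_width: 0.693
gripper_force: 0.0
```

Call:
play_rows --commands "0 0 0 0 0 0;0 0 0 0 0 0;0 0 0 0 0 0;0 0 0 0 0 0;0 0 0 0 0 0;0 0 0 0 0 0;0 0 0 0 0 0" --grip 5

```text
time_s: 3.4
tcp_pos: [0.4794, -0.0584, 0.1063]
ee_rot: [[0.052, -0.999, -0.0], [-0.999, -0.052, -0.0], [0.0, 0.0, -1.0]]
wrist_force: [-0.1, 0.4, 0.3]
gripper_width: 0.138
gripper_force: 0.0
```

```bash
python3 - <<'E'
from h import *
s=r.sense();print(s["gripper_width"],s["tcp_pos"])
im,_=cams.capture("side");cv2.imwrite("pics/s1.png",cv2.resize(im[130:330,230:430],None,fx=3,fy=3,interpolation=cv2.INTER_CUBIC))
E
```

```text
0.13804332559892574 [ 0.47942615 -0.05839698  0.10626068]
```

View pics/s1.png

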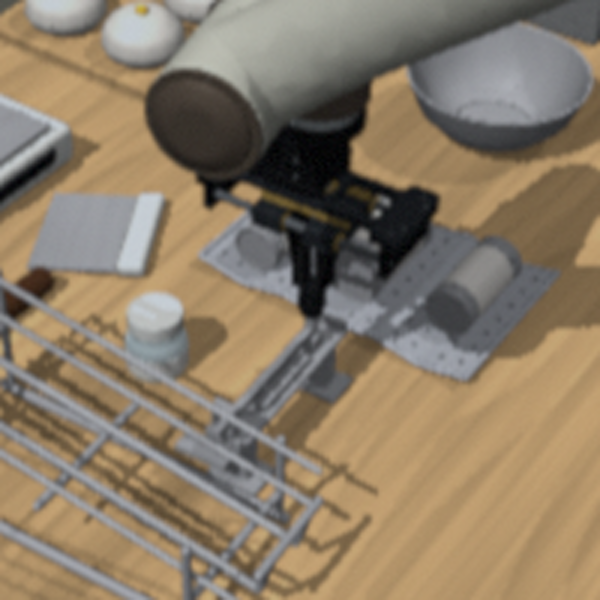

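The side picture shows the closed fingers at (312,290) around where the knob should be. The opening reads half the knob's width, so I'll wait a bit and look at the force.

Call:
play_rows --commands "0 0 0 0 0 0;0 0 0 0 0 0;0 0 0 0 0 0"

```text
time_s: 3.75
tcp_pos: [0.4794, -0.0584, 0.1062]
ee_rot: [[0.051, -0.999, -0.0], [-0.999, -0.051, -0.0], [0.0, 0.0, -1.0]]
wrist_force: [-0.3, 0.4, 0.2]
gripper_width: 0.062
gripper_force: 0.0
```

Call:
play_rows --commands "0 0 0 0 0 0;0 0 0 0 0 0;0 0 0 0 0 0;0 0 0 0 0 0;0 0 0 0 0 0;0 0 0.9 0 0 0;0 0 0.9 0 0 0;0 0 0.9 0 0 0;0 0.6 0 0 0 0;0 1 0 0 0 0;0 1 0 0 0 0;0 1 0 0 0 0;0 1 0 0 0 0;0 1 0 0 0 0" --grip 60

```text
time_s: 5.15
tcp_pos: [0.4792, 0.1108, 0.1873]
ee_rot: [[0.052, -0.999, 0.0], [-0.999, -0.052, 0.0], [-0.0, -0.0, -1.0]]
wrist_force: [0.3, -0.6, 0.7]
gripper_width: 0.687
gripper_force: 0.0
```

```bash
python3 - <<'E'
from h import *
out=[]
for n,c in(("top",(330,261)),("side",(333.5,229))):
    im,d=cams.capture(n);m=(im.max(-1)<60).astype(np.uint8);k,l,s,ce=cv2.connectedComponentsWithStats(m)
    for i in range(1,k):
        if s[i,4]>12 and np.hypot(*(ce[i]-c))<45: print(n,s[i],ce[i].round(1))
    x,y=int(c[0]),int(c[1]);out.append(cv2.resize(im[y-60:y+60,x-60:x+60],(390,390),interpolation=cv2.INTER_CUBIC))
cv2.imwrite("pics/k2.png",np.hstack(out))
E
```

```text
top [327 257   8   9  51] [330.1 261.1]
```

View pics/k2.png

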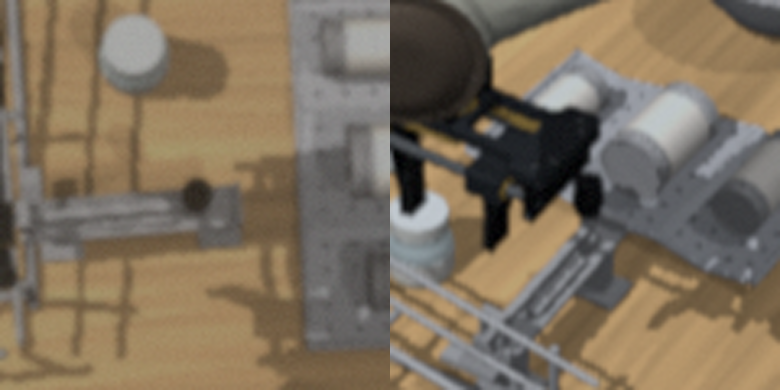

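The knob hasn't moved: top pixel (330,261), side panel (588,195). The fingers closed with nothing between them. I'll compare where the TCP projects with the fingertips I can see, at about side pixel (292,238).

```bash
python3 - <<'E'
from h import *
s=r.sense();p=s["tcp_pos"];print(p,s["gripper_width"],np.round(s["joints"],2))
for n in("top","side"):
    ci=cams.camera_info(n)
    for w in(p,p+[.03,0,0],p-[.03,0,0],p+[0,0,.019],p+[0,0,.038]):
        q=np.array(ci["mtx"])@(np.array(ci["R"])@w+np.array(ci["t"]).ravel());print(n,(q[:2]/q[2]).round(1))
a,b=[cams.capture(n) for n in("top","side")]
np.save("pics/d2.npy",b[1]);W=cloud("side",b[1])
# gripper dark points near tcp
m=(b[0].max(-1)<70)&(abs(W-p)<[.12,.05,.09]).all(-1);P=W[m]
for z in np.arange(.16,.28,.01):
    Q=P[(P[:,2]>z)&(P[:,2]<=z+.01)]
    if len(Q): print(z.round(3),len(Q),Q.min(0).round(3),Q.max(0).round(3))
cv2.imwrite("pics/s3.png",cv2.resize(b[0][160:290,220:390],None,fx=4.5,fy=4.5,interpolation=cv2.INTER_CUBIC))
E
```

```text
[0.47971724 0.11211864 0.18724668] 0.6893696594454538 [ 32.08   9.35 -18.19  -0.   -62.42 -28.92]
top [259.8 258.1]
top [259.8 245.9]
top [259.9 270.5]
top [259.  256.7]
top [258.2 255.2]
side [293.2 246.8]
side [282.9 241.7]
side [303.6 252. ]
side [293.  240.8]
side [292.8 234.6]
0.21 1 [0.448 0.117 0.217] [0.448 0.117 0.217]
0.22 39 [0.437 0.104 0.222] [0.515 0.125 0.23 ]
0.23 39 [0.438 0.104 0.23 ] [0.515 0.126 0.24 ]
0.24 49 [0.436 0.103 0.24 ] [0.517 0.128 0.25 ]
0.25 47 [0.434 0.105 0.251] [0.52  0.125 0.26 ]
0.26 31 [0.433 0.115 0.26 ] [0.521 0.125 0.269]
0.27 11 [0.512 0.105 0.271] [0.521 0.126 0.277]
```

View pics/s3.png

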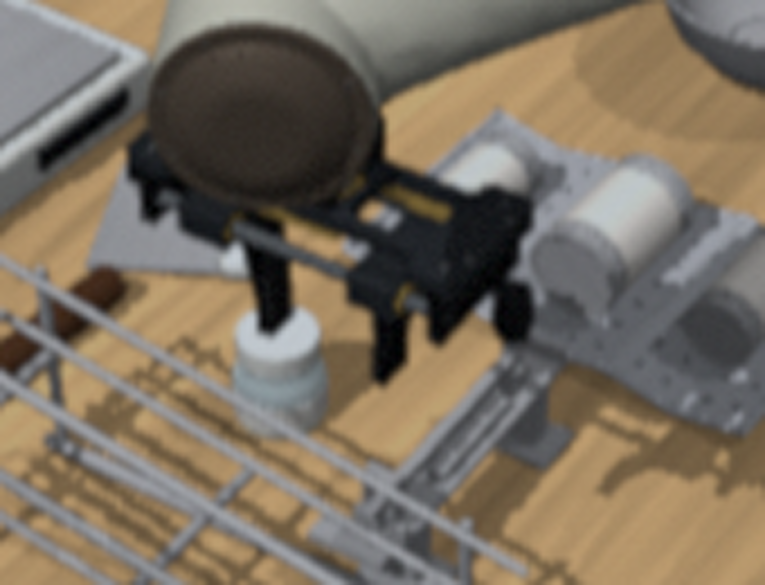

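The tips show at side pixels (305,244) and (280,234), about 8 px higher than the TCP projection. So the real fingertips sit roughly 30 mm above the reported TCP, and the fingers closed just above the knob. I'll measure that offset.

```bash
python3 - <<'E'
from h import *
b,D=cams.capture("side");W=cloud("side",D);p=r.sense()["tcp_pos"];print(p)
for nm,(u0,u1) in {"R":(300,311),"L":(275,286)}.items():
    m=(b.max(-1)<60);P=W
    for u in range(u0,u1):
        c=[v for v in range(225,252) if m[v,u] and W[v,u,2]>.15]
        if c:
            v=max(c);o,d=ray("side",u,v+.5);print(nm,u,v,W[v-1,u].round(3),"on y-plane",(o+d*(p[1]+.0095-o[1])/d[1]).round(3))
im,D=cams.capture("top");W=cloud("top",D);m=(im.max(-1)<60)&(W[...,2]>.15)&(W[...,2]<.25)&(abs(W[...,1]-p[1])<.06)&(abs(W[...,0]-p[0])<.1)
P=W[m];print(m.sum(),P.min(0) if len(P) else 0)
E
```

```text
[0.4791921  0.10927459 0.18710275]
R 300 227 [0.434 0.145 0.298] on y-plane [0.454 0.119 0.265]
R 301 227 [0.433 0.143 0.297] on y-plane [0.451 0.119 0.266]
R 302 228 [0.428 0.146 0.299] on y-plane [0.448 0.119 0.265]
R 303 243 [0.446 0.118 0.225] on y-plane [0.446 0.119 0.221]
R 304 244 [0.443 0.119 0.224] on y-plane [0.443 0.119 0.219]
R 305 244 [0.44  0.119 0.226] on y-plane [0.441 0.119 0.221]
R 306 243 [0.439 0.117 0.228] on y-plane [0.438 0.119 0.225]
R 307 242 [0.439 0.113 0.228] on y-plane [0.435 0.119 0.23 ]
R 308 241 [0.438 0.111 0.23 ] on y-plane [0.432 0.119 0.235]
R 309 240 [0.438 0.106 0.23 ] on y-plane [0.43  0.119 0.239]
R 310 232 [0.433 0.11  0.259] on y-plane [0.427 0.119 0.264]
L 278 232 [0.515 0.122 0.225] on y-plane [0.517 0.119 0.217]
L 279 232 [0.511 0.123 0.228] on y-plane [0.514 0.119 0.218]
L 280 232 [0.51  0.12  0.226] on y-plane [0.512 0.119 0.22 ]
L 281 232 [0.508 0.119 0.227] on y-plane [0.509 0.119 0.222]
L 282 231 [0.507 0.116 0.228] on y-plane [0.505 0.119 0.226]
L 283 230 [0.509 0.11  0.225] on y-plane [0.502 0.119 0.231]
L 284 229 [0.51  0.106 0.226] on y-plane [0.499 0.119 0.235]
0 0
```

Call:
play_rows --commands "0 -1 0 0 0 0;0 -1 0 0 0 0;0 -1 0 0 0 0;0 -1 0 0 0 0;0 -1 0 0 0 0;0 -0.6 0 0 0 0;0 0 -0.9 0 0 0;0 0 -0.9 0 0 0;0 0 -0.4 0 0 0;0 0 -0.4 0 0 0;0 0 -0.4 0 0 0;0 0 -0.4 0 0 0;0 0 0 0 0 0;0 0 0 0 0 0"

```text
time_s: 6.85
tcp_pos: [0.4794, -0.0592, 0.0855]
ee_rot: [[0.051, -0.999, -0.0], [-0.999, -0.051, -0.0], [0.0, 0.0, -1.0]]
wrist_force: [0.4, 0.2, 0.5]
gripper_width: 0.691
gripper_force: 0.0
```

Call:
play_rows --commands "0 0 0 0 0 0;0 0 0 0 0 0;0 0 0 0 0 0;0 0 0 0 0 0;0 0 0 0 0 0;0 0 0 0 0 0;0 0 0 0 0 0" --grip 10

```text
time_s: 7.55
tcp_pos: [0.4802, -0.0583, 0.0855]
ee_rot: [[0.052, -0.999, 0.001], [-0.999, -0.052, 0.0], [-0.0, -0.001, -1.0]]
wrist_force: [1.7, 0.4, 0.2]
gripper_width: 0.264
gripper_force: 30.0
```

Call:
play_rows --commands "0 0 0.18 0 0 0;0 0 0.18 0 0 0;0 0 0 0 0 0;0 0 0 0 0 0"

```text
time_s: 7.95
tcp_pos: [0.48, -0.0583, 0.0964]
ee_rot: [[0.052, -0.999, 0.001], [-0.999, -0.052, 0.0], [-0.0, -0.001, -1.0]]
wrist_force: [3.5, -0.5, -2.5]
gripper_width: 0.264
gripper_force: 30.0
```

Call:
play_rows --commands "-0.02 0.43 0 0 0 0;-0.02 0.43 0 0 0 0;-0.02 0.43 0 0 0 0;-0.03 0.43 0 0 0 0;-0.02 0.43 0 0 0 0;-0.02 0.43 0 0 0 0;-0.03 0.43 0 0 0 0;-0.02 0.43 0 0 0 0;0 0 0 0 0 0;0 0 0 0 0 0"

```text
time_s: 8.95
tcp_pos: [0.4743, 0.0455, 0.0961]
ee_rot: [[0.052, -0.999, 0.001], [-0.999, -0.052, 0.0], [-0.0, -0.001, -1.0]]
wrist_force: [3.2, 0.8, -1.5]
gripper_width: 0.26
gripper_force: 30.0
```

Call:
play_rows --commands "0 0.06 0 0 0 0;0 0 0 0 0 0;0 0 0 0 0 0"

```text
time_s: 9.25
tcp_pos: [0.4742, 0.0464, 0.0961]
ee_rot: [[0.051, -0.999, 0.0], [-0.999, -0.051, 0.0], [-0.0, -0.0, -1.0]]
wrist_force: [4.0, -0.1, -2.9]
gripper_width: 0.265
gripper_force: 30.0
```

Now about 105 mm along. I'll lower it and watch the z force.

Call:
play_rows --commands "0 0 -0.12 0 0 0;0 0 -0.12 0 0 0;0 0 -0.08 0 0 0;0 0 0 0 0 0;0 0 0 0 0 0"

```text
time_s: 9.75
tcp_pos: [0.4742, 0.0465, 0.0863]
ee_rot: [[0.051, -0.999, 0.0], [-0.999, -0.051, -0.0], [0.0, -0.0, -1.0]]
wrist_force: [3.8, 0.4, -2.6]
gripper_width: 0.266
gripper_force: 30.0
```

Call:
play_rows --commands "0 0 0 0 0 0;0 0 0 0 0 0;0 0 0 0 0 0;0 0 0 0 0 0;0 0 0 0 0 0;0 0 0.9 0 0 0;0 0 0.9 0 0 0;0 0 0.9 0 0 0;-0.18 -0.99 0 0 0 -0.04;-0.18 -0.99 0 0 0 -0.03;-0.18 -0.99 0 0 0 -0.04;-0.18 -0.99 0 0 0 -0.03;-0.18 -0.99 0 0 0 -0.04;-0.18 -0.99 0 0 0 -0.03;-0.18 -0.99 0 0 0 -0.04;-0.18 -0.99 0 0 0 -0.03;-0.18 -0.99 0 0 0 -0.04;-0.18 -0.99 0 0 0 -0.03;0 0 0 0 0 0;0 0 0 0 0 0" --grip 64

```text
time_s: 11.75
tcp_pos: [0.4194, -0.2507, 0.1672]
ee_rot: [[-0.003, -1.0, -0.001], [-1.0, 0.003, 0.001], [-0.001, 0.001, -1.0]]
wrist_force: [-0.6, -0.4, 0.7]
gripper_width: 0.736
gripper_force: 0.0
```

```bash
python3 - <<'E'
from h import *
out={}
for n,c in(("top",(285,265)),("side",(303,250))):
    im,d=cams.capture(n);m=(im.max(-1)<60).astype(np.uint8);k,l,s,ce=cv2.connectedComponentsWithStats(m);W=cloud(n,d)
    for i in range(1,k):
        if s[i,4]>12 and np.hypot(*(ce[i]-c))<40: print(n,s[i],ce[i].round(1),np.median(W[l==i],0).round(3));out.setdefault(n,ce[i])
K,e=two(out["top"],out["side"]);v=K-[.5583,.1534,0];c,s=np.cos(.0528),np.sin(.0528);print(K.round(4),e,"track",c*v[0]+s*v[1],-s*v[0]+c*v[1])
p=r.sense()["tcp_pos"];print(p)
b,D=cams.capture("side");W=cloud("side",D);m=(b.max(-1)<60)&(abs(W[...,:2]-p[:2])<[.07,.03]).all(-1)&(W[...,2]>.1)&(W[...,2]<.3)
P=W[m];print(m.sum(),np.percentile(P[:,2],[0,1,3]))
E
```

```text
top [286 260   7   9  50] [289.1 264.1] [0.472 0.045 0.135]
side [308 246   8  15  98] [311.6 252.7] [0.47  0.053 0.129]
[0.475  0.0454 0.1189] 6.811270292100039e-06 track -0.08885186856194699 -0.10345791116559071
[ 0.41987079 -0.2498776   0.16737931]
397 [0.19203368 0.19867157 0.20158709]
```

Call:
play_rows --commands "0 0 -0.9 0 0 0;0 0 -0.9 0 0 0;0 0 -0.9 0 0 0;0 0 -0.9 0 0 0;0 0 -0.9 0 0 0;0 0 -0.36 0 0 0;0 0 -0.36 0 0 0;0 0 -0.3 0 0 0;0 0 0 0 0 0"

```text
time_s: 12.8
tcp_pos: [0.4199, -0.2502, 0.0014]
ee_rot: [[-0.001, -1.0, -0.001], [-1.0, 0.001, 0.0], [-0.0, 0.001, -1.0]]
wrist_force: [-0.1, -0.1, 0.8]
gripper_width: 0.735
gripper_force: 0.0
```

Call:
play_rows --commands "0 0 -0.2 0 0 0;0 0 -0.15 0 0 0;0 0 0 0 0 0"

```text
time_s: 13.1
tcp_pos: [0.4198, -0.2504, -0.0089]
ee_rot: [[-0.001, -1.0, -0.0], [-1.0, 0.001, 0.0], [-0.0, 0.0, -1.0]]
wrist_force: [-0.1, -0.3, -0.2]
gripper_width: 0.737
gripper_force: 0.0
```

Call:
play_rows --commands "0 0 -0.04 0 0 0;0 0 0 0 0 0;0 0 0 0 0 0;0 0 0 0 0 0;0 0 0 0 0 0;0 0 0.3 0 0 0;0 0 0.7 0 0 0;0 0 0.9 0 0 0;0 0 0 0 0 0" --grip 35

```text
time_s: 14.0
tcp_pos: [0.4226, -0.2512, 0.0506]
ee_rot: [[-0.0, -1.0, 0.007], [-1.0, 0.0, -0.002], [0.002, -0.007, -1.0]]
wrist_force: [1.0, -1.1, -1.8]
gripper_width: 0.565
gripper_force: 30.0
```

Call:
play_rows --commands "0 0 0.8 0 0 0;0 0 0.9 0 0 0;0 0 0.9 0 0 0;0 0 0.8 0 0 0;0.53 0.97 0 0 0 0.025;0.53 0.97 0 0 0 0.025;0.53 0.97 0 0 0 0.025;0.53 0.97 0 0 0 0.025;0.53 0.97 0 0 0 0.025;0.53 0.97 0 0 0 0.025;0.53 0.97 0 0 0 0.025;0.53 0.97 0 0 0 0.025;0.53 0.97 0 0 0 0.025;0.53 0.97 0 0 0 0.025;0.53 0.97 0 0 0 0.025;0.53 0.97 0 0 0 0.025;0.53 0.97 0 0 0 0.025;0.53 0.97 0 0 0 0.025;0 0 0 0 0 0;0 0 0 0 0 0"

```text
time_s: 16.0
tcp_pos: [0.6416, 0.1573, 0.1473]
ee_rot: [[0.052, -0.999, -0.003], [-0.999, -0.052, -0.001], [0.001, 0.004, -1.0]]
wrist_force: [0.8, 0.5, -1.9]
gripper_width: 0.571
gripper_force: 30.0
```

Call:
play_rows --commands "0.08 0.02 -0.5 0 0 0;0 0 -0.5 0 0 0;0 0 -0.5 0 0 0;0 0 -0.5 0 0 0;0 0 -0.23 0 0 0;0 0 0 0 0 0;0 0 0 0 0 0"

```text
time_s: 16.7
tcp_pos: [0.6453, 0.1571, 0.0825]
ee_rot: [[0.051, -0.999, 0.001], [-0.999, -0.051, -0.0], [0.0, -0.001, -1.0]]
wrist_force: [0.2, 0.5, -1.4]
gripper_width: 0.564
gripper_force: 30.0
```

Call:
play_rows --commands "0 0 -0.13 0 0 0;0 0 -0.07 0 0 0;0 0 0 0 0 0"

```text
time_s: 17.0
tcp_pos: [0.6449, 0.1576, 0.0762]
ee_rot: [[0.051, -0.999, -0.0], [-0.999, -0.051, 0.0], [-0.0, 0.0, -1.0]]
wrist_force: [-0.4, -0.1, -2.5]
gripper_width: 0.565
gripper_force: 30.0
```

Call:
play_rows --commands "0 0 -0.06 0 0 0;0 0 0 0 0 0"

```text
time_s: 17.2
tcp_pos: [0.6449, 0.1576, 0.0743]
ee_rot: [[0.052, -0.999, -0.0], [-0.999, -0.052, -0.0], [0.0, 0.0, -1.0]]
wrist_force: [1.0, -0.0, -2.5]
gripper_width: 0.566
gripper_force: 30.0
```

Call:
play_rows --commands "0 0 -0.05 0 0 0;0 0 0 0 0 0"

```text
time_s: 17.4
tcp_pos: [0.6449, 0.1576, 0.0727]
ee_rot: [[0.051, -0.999, -0.0], [-0.999, -0.051, -0.0], [0.0, 0.0, -1.0]]
wrist_force: [-0.2, 0.0, -2.3]
gripper_width: 0.568
gripper_force: 30.0
```

Call:
play_rows --commands "0 0 -0.04 0 0 0;0 0 0 0 0 0"

```text
time_s: 17.6
tcp_pos: [0.6449, 0.1575, 0.0716]
ee_rot: [[0.051, -0.999, -0.0], [-0.999, -0.051, -0.0], [0.0, 0.0, -1.0]]
wrist_force: [-0.2, 0.0, -1.8]
gripper_width: 0.569
gripper_force: 30.0
```

Call:
play_rows --commands "0 0 -0.04 0 0 0;0 0 0 0 0 0"

```text
time_s: 17.8
tcp_pos: [0.6452, 0.1576, 0.0707]
ee_rot: [[0.052, -0.999, 0.0], [-0.999, -0.052, 0.0], [-0.0, -0.0, -1.0]]
wrist_force: [-0.1, 0.8, -1.4]
gripper_width: 0.565
gripper_force: 30.0
```

Call:
play_rows --commands "0 0 0 0 0 0;0 0 0 0 0 0;0 0 0 0 0 0;0 0 0 0 0 0;0 0 0.3 0 0 0;0 0 0.5 0 0 0;0 0 0.8 0 0 0;0 0 0.9 0 0 0;0 0 0 0 0 0" --grip 66

```text
time_s: 18.7
tcp_pos: [0.6482, 0.1585, 0.1514]
ee_rot: [[0.052, -0.999, 0.01], [-0.999, -0.052, 0.003], [-0.003, -0.01, -1.0]]
wrist_force: [0.4, -0.7, 0.8]
gripper_width: 0.757
gripper_force: 0.0
```

Call:
play_rows --commands "-0.06 -0.97 0.1 0 0 -0.027;-0.07 -0.97 0 0 0 -0.027;-0.06 -0.97 0 0 0 -0.027;-0.07 -0.97 0 0 0 -0.027;-0.06 -0.97 0 0 0 -0.027;-0.07 -0.97 0 0 0 -0.027;-0.06 -0.97 0 0 0 -0.027;-0.07 -0.97 0 0 0 -0.027;-0.06 -0.97 0 0 0 -0.027;-0.07 -0.97 0 0 0 -0.027;-0.06 -0.97 0 0 0 -0.027;-0.07 -0.97 0 0 0 -0.027;-0.06 -0.97 0 0 0 -0.027;0 0 0 0 0 0;0 0 0 0 0 0" --grip 64

```text
time_s: 20.2
tcp_pos: [0.6196, -0.2212, 0.1484]
ee_rot: [[-0.002, -1.0, -0.0], [-1.0, 0.002, 0.0], [-0.0, 0.0, -1.0]]
wrist_force: [-0.4, 0.2, -0.6]
gripper_width: 0.732
gripper_force: 0.0
```

```bash
cat > tins.py <<'E'
from h import *
from scipy.optimize import least_squares
c,s=np.cos(.0528),np.sin(.0528);p=r.sense()["tcp_pos"];print(p)
for n in("top","side"):
    im,D=cams.capture(n);W=cloud(n,D)
    v=W-[.5583,.1534,0];T=np.stack([c*v[...,0]+s*v[...,1],-s*v[...,0]+c*v[...,1],v[...,2]],-1)
    # tin surface: white-label / above rods, fit queue
    m=(abs(T[...,1])<.045)&(T[...,0]>-.13)&(T[...,0]<.14)&(T[...,2]>.075+.167*(T[...,0]+.09))&(T[...,2]<.16)
    k,l,st,ce=cv2.connectedComponentsWithStats(m.astype(np.uint8))
    for i in range(1,k):
        if st[i,4]<80: continue
        P=T[l==i];print(n,st[i],"med",np.median(P,0).round(3),"lo",np.percentile(P,2,0).round(3),"hi",np.percentile(P,98,0).round(3))
E
python3 tins.py
```

```text
[ 0.6195868  -0.22117655  0.14836648]
top [231 249  37  25 772] med [-0.07  -0.     0.103] lo [-0.094 -0.043  0.083] hi [-0.04   0.043  0.113]
side [262 265  39  37 732] med [-0.076  0.002  0.103] lo [-0.094 -0.043  0.081] hi [-0.045  0.043  0.111]
```

Call:
play_rows --commands "0 0 -0.9 0 0 0;0 0 -0.9 0 0 0;0 0 -0.9 0 0 0;0 0 -0.9 0 0 0;0 0 -0.4 0 0 0;0 0 -0.4 0 0 0;0 0 -0.4 0 0 0;0 0 0 0 0 0"

```text
time_s: 21.1
tcp_pos: [0.6191, -0.2203, 0.0033]
ee_rot: [[-0.001, -1.0, -0.002], [-1.0, 0.001, 0.001], [-0.001, 0.002, -1.0]]
wrist_force: [-0.8, -0.2, 0.4]
gripper_width: 0.738
gripper_force: 0.0
```

Call:
play_rows --commands "0 0 -0.25 0 0 0;0 0 -0.2 0 0 0;0 0 0 0 0 0;0 0 0 0 0 0"

```text
time_s: 21.5
tcp_pos: [0.62, -0.2208, -0.0088]
ee_rot: [[-0.001, -1.0, 0.0], [-1.0, 0.001, -0.0], [0.0, -0.0, -1.0]]
wrist_force: [0.6, 0.4, 0.2]
gripper_width: 0.735
gripper_force: 0.0
```

Call:
play_rows --commands "0 0 0 0 0 0;0 0 0 0 0 0;0 0 0 0 0 0;0 0 0 0 0 0;0 0 0 0 0 0;0 0 0.3 0 0 0;0 0 0.7 0 0 0;0 0 0.9 0 0 0;0 0 0.9 0 0 0;0 0 0.9 0 0 0;0 0 0.9 0 0 0;0 0 0.6 0 0 0;0 0 0 0 0 0" --grip 35

```text
time_s: 22.8
tcp_pos: [0.6214, -0.2211, 0.1506]
ee_rot: [[-0.001, -1.0, 0.006], [-1.0, 0.001, -0.001], [0.001, -0.006, -1.0]]
wrist_force: [0.3, -0.3, -1.8]
gripper_width: 0.566
gripper_force: 30.0
```

Call:
play_rows --commands "0.06 0.97 0 0 0 0.027;0.07 0.97 0 0 0 0.027;0.06 0.97 0 0 0 0.027;0.07 0.97 0 0 0 0.027;0.06 0.97 0 0 0 0.027;0.07 0.97 0 0 0 0.027;0.06 0.97 0 0 0 0.027;0.07 0.97 0 0 0 0.027;0.06 0.97 0 0 0 0.027;0.07 0.97 0 0 0 0.027;0.06 0.97 0 0 0 0.027;0.07 0.97 0 0 0 0.027;0.06 0.97 0 0 0 0.027;0 0 0 0 0 0;0 0 0 0 0 0"

```text
time_s: 24.3
tcp_pos: [0.6439, 0.1578, 0.1452]
ee_rot: [[0.052, -0.999, -0.003], [-0.999, -0.052, -0.001], [0.001, 0.003, -1.0]]
wrist_force: [0.5, -0.4, -1.4]
gripper_width: 0.561
gripper_force: 30.0
```

Call:
play_rows --commands "0.03 0 -0.5 0 0 0;0 0 -0.5 0 0 0;0 0 -0.5 0 0 0;0 0 -0.5 0 0 0;0 0 -0.27 0 0 0;0 0 0 0 0 0;0 0 0 0 0 0"

```text
time_s: 25.0
tcp_pos: [0.6462, 0.157, 0.0792]
ee_rot: [[0.051, -0.999, 0.0], [-0.999, -0.051, -0.0], [0.0, -0.0, -1.0]]
wrist_force: [-1.1, 0.6, -0.8]
gripper_width: 0.565
gripper_force: 30.0
```

Call:
play_rows --commands "0 0 -0.06 0 0 0;0 0 0 0 0 0;0 0 0 0 0 0"

```text
time_s: 25.3
tcp_pos: [0.6461, 0.1577, 0.0777]
ee_rot: [[0.052, -0.999, 0.001], [-0.999, -0.052, 0.0], [-0.0, -0.001, -1.0]]
wrist_force: [-0.3, -0.5, -1.7]
gripper_width: 0.568
gripper_force: 30.0
```

Call:
play_rows --commands "0 0 -0.04 0 0 0;0 0 0 0 0 0;0 0 0 0 0 0"

```text
time_s: 25.6
tcp_pos: [0.6459, 0.1576, 0.076]
ee_rot: [[0.052, -0.999, 0.0], [-0.999, -0.052, 0.0], [-0.0, -0.0, -1.0]]
wrist_force: [0.2, 0.7, -2.5]
gripper_width: 0.567
gripper_force: 30.0
```

Call:
play_rows --commands "0 0 -0.07 0 0 0;0 0 0 0 0 0;0 0 0 0 0 0"

```text
time_s: 25.9
tcp_pos: [0.6459, 0.1575, 0.0737]
ee_rot: [[0.051, -0.999, -0.0], [-0.999, -0.051, -0.0], [0.0, 0.0, -1.0]]
wrist_force: [-0.4, 0.3, -2.1]
gripper_width: 0.565
gripper_force: 30.0
```

Call:
play_rows --commands "0 0 -0.05 0 0 0;0 0 0 0 0 0;0 0 0 0 0 0"

```text
time_s: 26.2
tcp_pos: [0.6459, 0.1576, 0.0723]
ee_rot: [[0.051, -0.999, -0.0], [-0.999, -0.051, -0.0], [0.0, 0.0, -1.0]]
wrist_force: [-0.7, -0.3, -2.1]
gripper_width: 0.566
gripper_force: 30.0
```

Call:
play_rows --commands "0 0 -0.04 0 0 0;0 0 0 0 0 0;0 0 0 0 0 0"

```text
time_s: 26.5
tcp_pos: [0.6462, 0.1576, 0.0717]
ee_rot: [[0.052, -0.999, 0.001], [-0.999, -0.052, 0.0], [-0.0, -0.001, -1.0]]
wrist_force: [-0.8, 0.4, 0.7]
gripper_width: 0.567
gripper_force: 30.0
```

Call:
play_rows --commands "0 0 0 0 0 0;0 0 0 0 0 0;0 0 0 0 0 0;0 0 0 0 0 0;0 0 0.3 0 0 0;0 0 0.5 0 0 0;0 0 0.8 0 0 0;0 0 0.9 0 0 0;0 0 0.1 0 0 0" --grip 66

```text
time_s: 27.4
tcp_pos: [0.6487, 0.1583, 0.1545]
ee_rot: [[0.052, -0.999, 0.009], [-0.999, -0.052, 0.003], [-0.002, -0.009, -1.0]]
wrist_force: [1.7, -0.6, -0.4]
gripper_width: 0.76
gripper_force: 0.0
```

Call:
play_rows --commands "-0.3 -0.94 0 0 0 -0.025;-0.3 -0.94 0 0 0 -0.025;-0.3 -0.94 0 0 0 -0.025;-0.3 -0.94 0 0 0 -0.025;-0.3 -0.94 0 0 0 -0.025;-0.3 -0.94 0 0 0 -0.025;-0.3 -0.94 0 0 0 -0.025;-0.3 -0.94 0 0 0 -0.025;-0.3 -0.94 0 0 0 -0.025;-0.3 -0.94 0 0 0 -0.025;-0.3 -0.94 0 0 0 -0.025;-0.3 -0.94 0 0 0 -0.025;-0.3 -0.94 0 0 0 -0.025;-0.3 -0.94 0 0 0 -0.025;0 0 0 0 0 0;0 0 0 0 0 0" --grip 77

```text
time_s: 29.0
tcp_pos: [0.5197, -0.2376, 0.1491]
ee_rot: [[-0.002, -1.0, 0.0], [-1.0, 0.002, 0.0], [-0.0, -0.0, -1.0]]
wrist_force: [1.0, 0.3, 0.2]
gripper_width: 0.885
gripper_force: 0.0
```

```bash
python3 tins.py
```

```text
[ 0.51970621 -0.23761092  0.14909057]
top [ 229  230   39   44 1421] med [-0.044 -0.     0.107] lo [-0.093 -0.043  0.084] hi [0.007 0.043 0.12 ]
side [ 246  254   55   48 1316] med [-0.052  0.002  0.106] lo [-0.094 -0.044  0.084] hi [0.001 0.043 0.119]
```

Call:
play_rows --commands "0 0 -0.9 0 0 0;0 0 -0.9 0 0 0;0 0 -0.9 0 0 0;0 0 -0.9 0 0 0;0 0 -0.4 0 0 0;0 0 -0.4 0 0 0;0 0 -0.4 0 0 0;0 0 0 0 0 0"

```text
time_s: 29.9
tcp_pos: [0.5193, -0.2368, 0.004]
ee_rot: [[-0.001, -1.0, -0.002], [-1.0, 0.001, 0.001], [-0.001, 0.002, -1.0]]
wrist_force: [-0.3, -0.8, -0.6]
gripper_width: 0.885
gripper_force: 0.0
```

Call:
play_rows --commands "0 0 -0.2 0 0 0;0 0 -0.15 0 0 0;0 0 0 0 0 0;0 0 0 0 0 0"

```text
time_s: 30.3
tcp_pos: [0.5201, -0.2373, -0.0051]
ee_rot: [[-0.001, -1.0, 0.0], [-1.0, 0.001, -0.0], [0.0, -0.0, -1.0]]
wrist_force: [-0.6, -0.5, -0.3]
gripper_width: 0.889
gripper_force: 0.0
```

Call:
play_rows --commands "0 0 0 0 0 0;0 0 0 0 0 0;0 0 0 0 0 0;0 0 0 0 0 0;0 0 0 0 0 0;0 0 0.3 0 0 0;0 0 0.7 0 0 0;0 0 0.9 0 0 0;0 0 0.9 0 0 0;0 0 0.9 0 0 0;0 0 0.9 0 0 0;0 0 0.7 0 0 0;0 0 0 0 0 0" --grip 50

```text
time_s: 31.6
tcp_pos: [0.5214, -0.2376, 0.1567]
ee_rot: [[-0.001, -1.0, 0.006], [-1.0, 0.001, -0.001], [0.001, -0.006, -1.0]]
wrist_force: [0.1, -0.2, -4.3]
gripper_width: 0.73
gripper_force: 30.0
```

Call:
play_rows --commands "0.3 0.94 0.2 0 0 0.025;0.3 0.94 0 0 0 0.025;0.3 0.94 0 0 0 0.025;0.3 0.94 0 0 0 0.025;0.3 0.94 0 0 0 0.025;0.3 0.94 0 0 0 0.025;0.3 0.94 0 0 0 0.025;0.3 0.94 0 0 0 0.025;0.3 0.94 0 0 0 0.025;0.3 0.94 0 0 0 0.025;0.3 0.94 0 0 0 0.025;0.3 0.94 0 0 0 0.025;0.3 0.94 0 0 0 0.025;0.3 0.94 0 0 0 0.025;0 0 0 0 0 0;0 0 0 0 0 0"

```text
time_s: 33.2
tcp_pos: [0.6444, 0.1578, 0.1569]
ee_rot: [[0.052, -0.999, -0.005], [-0.999, -0.052, -0.002], [0.001, 0.005, -1.0]]
wrist_force: [-0.5, -0.7, -5.1]
gripper_width: 0.729
gripper_force: 30.0
```

Down to about 0.080: 77 mm, or 2.55 units.

Call:
play_rows --commands "0 0 -0.5 0 0 0;0 0 -0.5 0 0 0;0 0 -0.5 0 0 0;0 0 -0.5 0 0 0;0 0 -0.4 0 0 0;0 0 -0.1 0 0 0;0 0 0 0 0 0;0 0 0 0 0 0"

```text
time_s: 34.0
tcp_pos: [0.6465, 0.1575, 0.0854]
ee_rot: [[0.051, -0.999, 0.001], [-0.999, -0.051, 0.0], [-0.0, -0.001, -1.0]]
wrist_force: [0.1, 0.7, -3.2]
gripper_width: 0.729
gripper_force: 30.0
```

Call:
play_rows --commands "0 0 -0.05 0 0 0;0 0 0 0 0 0;0 0 0 0 0 0"

```text
time_s: 34.3
tcp_pos: [0.6461, 0.1577, 0.0835]
ee_rot: [[0.052, -0.999, 0.001], [-0.999, -0.052, 0.0], [-0.0, -0.001, -1.0]]
wrist_force: [0.5, 0.7, -4.4]
gripper_width: 0.731
gripper_force: 30.0
```

Call:
play_rows --commands "0 0 -0.05 0 0 0;0 0 0 0 0 0;0 0 0 0 0 0"

```text
time_s: 34.6
tcp_pos: [0.6459, 0.1576, 0.0816]
ee_rot: [[0.051, -0.999, -0.0], [-0.999, -0.051, -0.0], [0.0, 0.0, -1.0]]
wrist_force: [-0.5, 0.4, -3.0]
gripper_width: 0.728
gripper_force: 30.0
```

Call:
play_rows --commands "0 0 -0.1 0 0 0;0 0 0 0 0 0;0 0 0 0 0 0"

```text
time_s: 34.9
tcp_pos: [0.6458, 0.1575, 0.0784]
ee_rot: [[0.051, -0.999, -0.0], [-0.999, -0.051, -0.0], [0.0, 0.0, -1.0]]
wrist_force: [-0.4, 0.8, -4.8]
gripper_width: 0.728
gripper_force: 30.0
```

Call:
play_rows --commands "0 0 -0.06 0 0 0;0 0 0 0 0 0;0 0 0 0 0 0"

```text
time_s: 35.2
tcp_pos: [0.6459, 0.1576, 0.0768]
ee_rot: [[0.051, -0.999, -0.0], [-0.999, -0.051, -0.0], [0.0, 0.0, -1.0]]
wrist_force: [-0.2, 0.4, -3.8]
gripper_width: 0.726
gripper_force: 30.0
```

Call:
play_rows --commands "0 0 -0.04 0 0 0;0 0 0 0 0 0;0 0 0 0 0 0"

```text
time_s: 35.5
tcp_pos: [0.6459, 0.1576, 0.0756]
ee_rot: [[0.052, -0.999, -0.0], [-0.999, -0.052, -0.0], [0.0, 0.0, -1.0]]
wrist_force: [0.1, -1.0, -3.4]
gripper_width: 0.728
gripper_force: 30.0
```

Call:
play_rows --commands "0 0 -0.04 0 0 0;0 0 0 0 0 0;0 0 0 0 0 0"

```text
time_s: 35.8
tcp_pos: [0.6461, 0.1576, 0.0752]
ee_rot: [[0.052, -0.999, 0.001], [-0.999, -0.052, 0.0], [-0.0, -0.001, -1.0]]
wrist_force: [-1.6, -0.0, 1.0]
gripper_width: 0.727
gripper_force: 30.0
```

Call:
play_rows --commands "0 0 0 0 0 0;0 0 0 0 0 0;0 0 0 0 0 0;0 0 0 0 0 0;0 0 0.3 0 0 0;0 0 0.5 0 0 0;0 0 0.8 0 0 0;0 0 0.9 0 0 0;0 0 0.6 0 0 0;0 -1 0 0 0 0;0 -1 0 0 0 0;0 -1 0 0 0 0;0 -1 0 0 0 0;0 -1 0 0 0 0;0 -1 0 0 0 0;0 -1 0 0 0 0;0 -1 0 0 0 0;0 -1 0 0 0 0;0 0 0 0 0 0;0 0 0 0 0 0" --grip 80

```text
time_s: 37.8
tcp_pos: [0.6462, -0.1131, 0.1681]
ee_rot: [[0.05, -0.999, 0.001], [-0.999, -0.05, -0.0], [0.0, -0.001, -1.0]]
wrist_force: [-0.3, -0.6, 0.5]
gripper_width: 0.92
gripper_force: 0.0
```

```bash
python3 tins.py; python3 - <<'E'
from h import *
out=[]
for n,(x,y) in(("top",(250,240)),("side",(275,262))):
    im,d=cams.capture(n);out.append(cv2.resize(im[y-60:y+60,x-60:x+60],(390,390),interpolation=cv2.INTER_CUBIC))
cv2.imwrite("pics/f.png",np.hstack(out))
E
```

```text
[ 0.64618555 -0.11310704  0.16810397]
top [ 226  206   32   68 1778] med [-0.009  0.01   0.115] lo [-0.092 -0.029  0.086] hi [0.065 0.044 0.143]
side [ 226  240   75   62 2088] med [-0.023  0.002  0.112] lo [-0.093 -0.043  0.085] hi [0.056 0.043 0.141]
```

View pics/f.png

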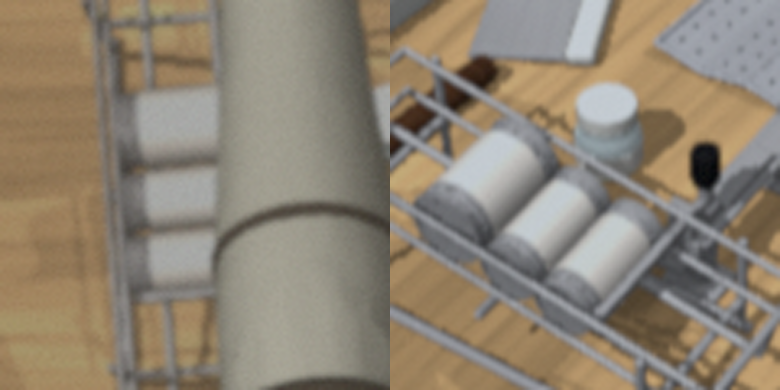

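The picture shows all three tins queued square against the bolt: slim, slim, then wide (side panel at about (610,250), (550,225) and (485,190)). The knob is home and the gripper is clear.

```bash
python3 -c "
from station import r
print(r.finish_job())"
```

```text
the job is handed in; nothing more can be done
None
```

The job is handed in at about 38 s of the 72 s allowed: the bolt is home in its notch, and both slim tins and then the wide one are queued against it; the judge returned no verdict, so this rests on my last pictures and depth readings.

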